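# Eject the sample block and catch it

## Task

Two spring-loaded loading bays stand on the bench, and one of them holds the dark metal sample block. With one finger press that bay's ejector key, and with the other finger stop the block as it springs out, before it slides off the front of the ledge. Finish while holding: one finger still keeps the key down and the other still holds the popped-out block upright on the ledge; do not lift or carry the block, and leave the empty bay and everything else alone.

Things in the scene. Friction and masses are not known exactly. Their poses are not given: they have to be found in the camera images.
- bay_loaded: Off-white spring-loaded bay holding the sample block; fixed. Origin on the bench under the block's home centre. The block springs out along bay -x, roughly towards the robot (yaw within 0.4); +y is the ejector key's side; z up. A flat ledge 25 mm above the bench ends at an open front edge at x = -60 mm. Rear spring housing: x = 50 to 113, y = -32 to 85 mm, 65 mm tall.
- bay_loaded_edge (a point): Middle of the loaded bay's open front edge, at ledge height (bay x = -60, y = 0, z = 25 mm), 30 mm ahead of the block's front face at home. Low side rails (y = 23 to 29 mm either side, tops 37 mm above the bench) guide the block from x = 38 to -40 mm; ahead of that the ledge is bare, so a fingertip fits there in the block's path.
- pusher_loaded (a joint): Spring pusher behind the block: 0 = pushed in (block home), up to 0.065 m = out along bay -x. About 4 N at home, 3 N after 25 mm. When the latch lets go it drives the block out at once, at up to about 0.6 m/s, and right off the ledge if nothing stops it.
- key_loaded (a joint): Ejector key: 0 = up, 0.010 m = fully down. Spring return, 3 to 6 N, plus up to 5 N latch friction. The latch, one piece with the key, is a steel tooth 6 mm above the ledge right in front of the block (bay x = -37 to -31, y = 6 to 20 mm); it lets go at about 6 mm of travel and sinks into the ledge. If the key rises again, the tooth tilts the block from below.
- key_loaded_top (a point): Centre of the top face of the loaded bay's ejector key: flat grey pad, 32 mm along bay x, 30 mm along bay y, at bay x = -62, y = 62 mm, so 62 mm sideways from the middle of the block's path. Top 45 mm above the bench when up, 35 mm when fully down.
- block_center (a point): Centre of the sample block: bare dark-grey metal with a 4 x 3 grid of wells, 60 mm (along bay x) x 44 mm x 30 mm tall, about 60 g, loose. At home at bay x = 0, y = 0, underside on the ledge, top 55 mm above the bench.
- bay_empty: An identical bay with no block in it, its pusher standing out; fixed. Same frame and sizes. To be left alone.
- key_empty (a joint): Ejector key of the empty bay: 0 = up, 0.010 m = fully down. Not to be pressed.
- well_plate: bystander: flat blue well plate, 127 x 85 x 14 mm; loose, origin at the centre of its underside; to be left alone
- dish: bystander: clear lidded round dish, 90 mm across, 15 mm high; loose, origin at the centre of its underside; to be left alone
- jar: bystander: small capped jar, 42 mm across, 60 mm high, standing near or between the two bays; loose, origin at the centre of its underside; to be left alone
- tube_rack: bystander: rack of capped tubes, 60 x 130 x 47 mm; loose, origin at the centre of its underside; to be left alone
- tip_box: bystander: clear box of pipette tips with grey lid, 85 x 120 x 64 mm; loose, origin at the centre of its underside; to be left alone
- reagent: bystander: amber bottle, 64 mm across, 150 mm high; loose, origin at the centre of its underside; to be left alone
- timer: bystander: small flat bench timer, 60 x 70 x 24 mm; loose, origin at the centre of its underside; to be left alone
Not all that is in view belongs to the job. Leave any blue look-alike of the part that bears block_center alone.

How it is judged (in metres and radians):
At the end, for the whole second after the job is handed in: The block has sprung out 6 to 45 mm along the ledge and is at rest there, level within 0.12 rad and within a few mm of ledge height, a finger bearing on it with more than 0.5 N while a finger keeps the loaded bay's key at least half-way down (5 mm) with more than 1 N (x of block_center in the frame of bay_loaded between -0.045 and -0.006 m and contact force between the fingers and block above 0.5 N and contact force between the fingers and key_loaded above 1 N and value of joint key_loaded above 0.005 m and angle between block_center's own z axis and vertical below 0.12 rad and z of block_center in the frame of bay_loaded between 0.036 and 0.046 m and linear speed of block below 0.02 m/s); the arm keeps its last pose, push and grip.
It fails at once if the block slides off the ledge (x of block_center in the frame of bay_loaded below -0.06 m or z of block_center in the frame of bay_loaded below 0.03 m).
It fails at once if the block is lifted or tipped over (z of block_center in the frame of bay_loaded above 0.052 m or angle between block_center's own z axis and vertical above 0.4 rad).
It fails at once if the empty bay's key is pressed (value of joint key_empty above 0.003 m).
It fails at once if a bystander is disturbed (moved more than 20 mm) (distance of any of well_plate, dish, jar, tube_rack, tip_box, reagent, timer from where it was at the start of the episode above 0.02 m).
It also fails if it takes over 32 s, if anything falls off the work surface, if the arm or the gripper's body presses on something with over 40 N, if the wrist force passes 120 N, or if a joint passes its speed limit or range.

## Robot

A 6-joint arm with a two-finger parallel gripper is mounted at the origin on the work surface. World frame = base frame: x ahead of the robot, y to its left, z up, the work surface at z = 0. Lengths are in mm, angles in rad, forces in N, time in s.
With the tool pointing down it reaches from about 325 to 775 mm from the base axis. Payload 5.5 kg.
Tool frame: the origin (TCP) lies midway between the tips of the shut fingers; the grasp point (between the pads) lies 19 mm behind it; z points along the fingers, x is the direction in which the jaws open and shut, and the axes are right-handed (so a half turn about z gives the same grasp; the last joint's range is limited). The gripper opens to 85 mm and grips with 20 to 120 N. Pads are 22 mm wide; open, the fingers measure 114 mm over their backs; the gripper's body (76 mm by 85 mm) begins 54 mm behind the grasp point. The pads swing forward as they close: fully open they stand 13 mm farther back than shut.
Start: joints at [1.26, 0.091, 1.231, -0, 1.82, -0.057], TCP at [150.654, 580.792, 231.275] pointing down, gripper open.
Joint ranges: [-2.87, 2.87], [-0.86, 2.18], [0.17, 2.46], [-1.51, 4.65], [0.06, 2.69], [-2.65, 2.65]. Speed limits (rad/s): [2.57, 2.57, 3.01, 3.14, 3.14, 3.14].

## Interface

Orientations are given as a 3x3 rotation matrix whose columns are the frame's x, y, z axes.
In Python, from workcell import ctrl, claw, optics, job, finder gives the robot as it stands. The module is installed in compiled form; this text tells all that it offers. Calls block until the motion is done:
- ctrl.move_pose(position, orientation): joint-space move of the TCP to a pose.
- ctrl.line_to(position, v=150, rot=None, max_force=None): straight line of the TCP; rot=None keeps the orientation; v is the mean speed in mm/s. With max_force (N) it stops when the force on the tool has changed by that much, and returns True; else False.
- ctrl.set_joints(angles): joint-space move.
- claw.grip(opening): finger opening in mm; the grip force is fixed at half the most; returns when the fingers have stopped.
- ctrl.hold(seconds).
- ctrl.solve_ik(position, orientation): joint angles nearest the present ones, or None.
- optics.grab_frame(name): name is "scene" or "top" or "wrist"; returns a dict with "img" (384x512x3 uint8, red, green, blue), "vfov" (degrees; the focal length in pixels is half the picture's height over the tangent of half this angle, whatever the lens; pixels are square), "cx", "cy" (the principal point, pixels), "R" (3x3) and "t" (3): a world point X has camera coordinates R X + t. Camera axes: x right, y down, z forward; pixel columns grow to the right and rows downward; lengths in mm; the calibration is good to about 2 mm. The wrist camera is an equidistant fisheye: a pixel r from the principal point sees the ray r / f radians off the axis. A picture is of the moment at which its call begins. There is no depth.
A pose or a line that the arm cannot do raises ctrl.MotionError and nothing moves.
- job.sign_off(): hands the job in, once; it reports no verdict.
Trained networks look in the newest picture that a camera, given by its name, has taken for a name from the list of things; names that differ only in an ending like _2 or _b are one class to them, and where a whole thing is asked for, a point or a joint stands for the part that bears it (a point fixed in the world has none). Each returns a list of dicts, best first, with "confidence" (0 to 1); they miss things now and then, are a little off and sometimes report something else, mostly with a low value. They report only what shows in the picture. A call takes as long as a camera call. They do not tell look-alikes from the thing itself.
- finder.look_for(query, camera): "bbox" ([centre column, centre row, width, height] in pixels, round what is visible of it).
- finder.masks_of(query, camera): "pixels" (384x512 bool, what is visible of it) and "bbox" ([centre column, centre row, width, height] in pixels, round what is visible of it).
- finder.mark_of(query, camera): "pixel" ([row, column] in pixels: a listed point, or the origin of a listed thing).
Readings, each from a call of its own:
- ctrl.get_t(): time.
- ctrl.get_qpos(): joint angles.
- ctrl.get_joint_vel(): joint speeds.
- ctrl.get_tau(): joint torques, N m.
- ctrl.get_eef_pos(): TCP position.
- ctrl.get_tcp_rot(): TCP orientation.
- ctrl.get_contact_force(): force on the tool from outside, world axes, zero at the start.
- ctrl.get_torque(): the same for the moment, N m.
- ctrl.get_grip_width(): finger opening in mm.
Only numpy, scipy, OpenCV 4.12 (cv2) and the standard library are available. Lean on these libraries where they do the work, as an engineer would, in place of code of your own. Each camera call takes 0.05 s, during which the arm holds its last target.

## Working session

There is one attempt and no reset: what is moved stays moved. The work goes in short steps, each a Python script; the robot and the scene stay as the last script left them, time stands still between calls to the robot, and variables do not carry over. Pictures are saved under pics/ and viewed, and the job is handed in when it is done.

```bash
mkdir -p pics; ls; python3 - <<'E'
from workcell import ctrl, claw, optics, job, finder
import cv2
for n in ["scene","top","wrist"]:
    f=optics.grab_frame(n); cv2.imwrite(f"pics/a_{n}.png",cv2.resize(f["img"][:,:,::-1],(768,576),interpolation=cv2.INTER_CUBIC))
    print(n,f["vfov"],f["cx"],f["cy"],f["R"].round(3).tolist(),f["t"].round(1))
    for q in ["bay_loaded","bay_empty","block_center","key_loaded_top","bay_loaded_edge","key_empty","jar"]:
        print(q,[(r["pixel"],round(r["confidence"],2)) for r in finder.mark_of(q,n)][:4])
print(ctrl.get_t(),ctrl.get_grip_width())
E
```

```text
pics
scene 45.57099261989146 256.9266420353231 187.3962468632303 [[0.845, 0.534, -0.013], [0.391, -0.635, -0.666], [-0.364, 0.558, -0.746]] [-444.  -194.5 1539.4]
bay_loaded [([269.2, 254.8], 0.79), ([259.2, 229.6], 0.42), ([124.8, 343.7], 0.22)]
bay_empty [([178.6, 322.4], 0.9)]
block_center [([255.9, 251.0], 0.87), ([216.2, 309.0], 0.78)]
key_loaded_top [([234.9, 233.5], 0.48)]
bay_loaded_edge [([257.4, 228.7], 0.84), ([228.0, 165.7], 0.63)]Traceback (most recent call last):
  File "<stdin>", line 7, in <module>
ValueError: it knows: bay_empty, bay_loaded, bay_loaded_edge, block_center, dish, jar, key_loaded_top, reagent, timer, tip_box, tube_rack, well_plate
```

```bash
python3 - <<'E'
from workcell import ctrl, claw, optics, job, finder
import cv2
for n in ["scene","top","wrist"]:
    f=optics.grab_frame(n); cv2.imwrite(f"pics/a_{n}.png",cv2.resize(f["img"][:,:,::-1],(768,576),interpolation=cv2.INTER_CUBIC))
    print(n,f["vfov"],f["cx"],f["cy"],f["R"].round(3).tolist(),f["t"].round(1))
    for q in ["bay_loaded","bay_empty","block_center","key_loaded_top","bay_loaded_edge","jar"]:
        print(q,[(r["pixel"],round(r["confidence"],2)) for r in finder.mark_of(q,n)][:4])
print(ctrl.get_t(),ctrl.get_grip_width())
E
```

```text
scene 45.57099261989146 256.9266420353231 187.3962468632303 [[0.845, 0.534, -0.013], [0.391, -0.635, -0.666], [-0.364, 0.558, -0.746]] [-444.  -194.5 1539.4]
bay_loaded [([269.0, 254.9], 0.66), ([307.3, 144.1], 0.5)]
bay_empty [([179.1, 326.6], 0.92)]
block_center [([216.0, 308.8], 0.66)]
key_loaded_top [([237.0, 233.7], 0.5)]
bay_loaded_edge [([258.6, 230.5], 0.65), ([306.9, 143.8], 0.38)]
jar [([200.5, 272.6], 0.78)]
top 44.31051745098423 254.1028064510612 195.00777978280973 [[-0.005, -1.0, -0.007], [-0.993, 0.006, -0.118], [0.118, 0.006, -0.993]] [ -10.7  517.1 1491.2]
bay_loaded [([155.1, 315.8], 0.91)]
bay_empty [([155.4, 199.4], 0.56)]
block_center [([154.2, 323.1], 0.73), ([144.7, 253.2], 0.61), ([167.0, 126.7], 0.43)]
key_loaded_top [([175.9, 307.2], 0.4), ([233.4, 324.6], 0.22)]
bay_loaded_edge [([173.7, 330.7], 0.84)]
jar [([181.9, 250.2], 0.62)]
wrist 65.70646984690485 250.4027146164742 194.97709172712314 [[0.251, 0.968, -0.001], [0.932, -0.241, 0.271], [0.262, -0.069, -0.962]] [-598.5  -36.1  378.8]
bay_loaded []
bay_empty []
block_center []
key_loaded_top []
bay_loaded_edge []
jar []
1.35 85.37278895824149
```

View pics/a_scene.png

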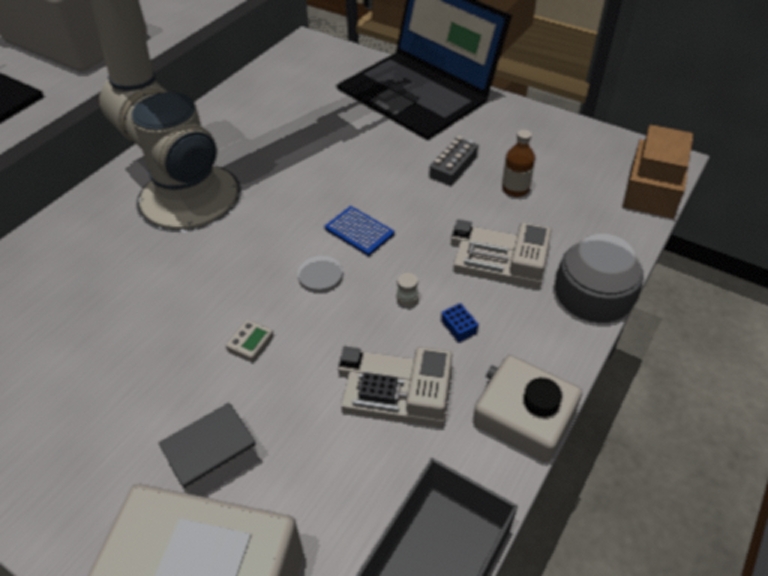

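View pics/a_top.png

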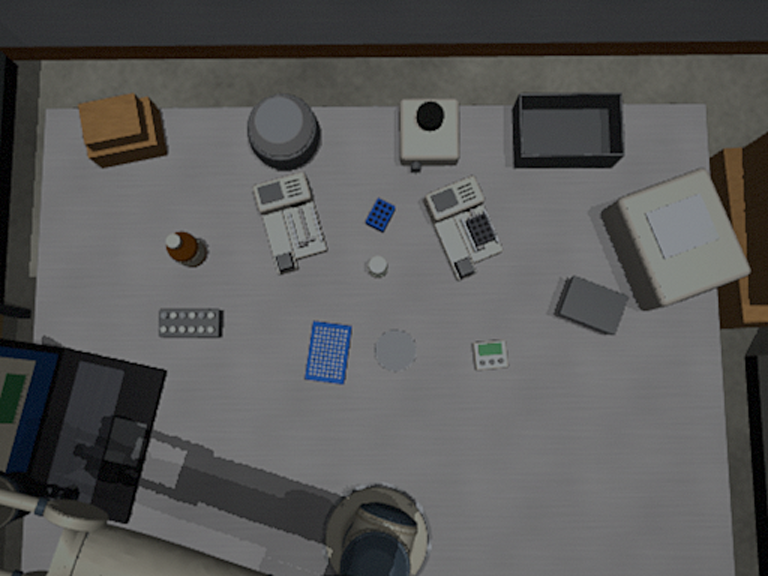

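View pics/a_wrist.png

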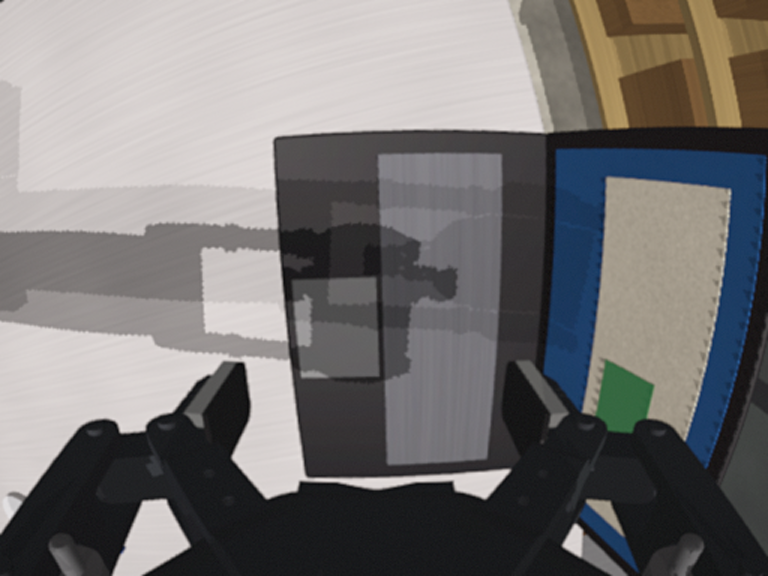

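The dark block sits at about (482,230) in the top picture. The blue look-alike is at (380,215), and the empty bay at (295,225) has only its pusher rod out. I choose the bay on the right, with its key at (464,268). Next I estimate a rough pose and take a close look with the wrist camera.

```bash
cat > h.py <<'E'
import numpy as np, cv2
from workcell import ctrl, claw, optics, job, finder
def foc(f): return f["img"].shape[0]/2/np.tan(np.radians(f["vfov"])/2)
def proj(f,X,fish=False):
    c=np.asarray(f["R"])@np.asarray(X,float)+f["t"]; F=foc(f)
    if fish:
        r=np.hypot(c[0],c[1]); th=np.arctan2(r,c[2]); s=F*th/max(r,1e-9)
        return np.array([f["cx"]+s*c[0],f["cy"]+s*c[1]])
    return np.array([f["cx"]+F*c[0]/c[2],f["cy"]+F*c[1]/c[2]])
def back(f,uv,z,fish=False):
    F=foc(f); d=np.array([uv[0]-f["cx"],uv[1]-f["cy"]])/F
    if fish:
        th=np.hypot(*d); v=np.array([*(d/th*np.sin(th)),np.cos(th)])
    else: v=np.array([d[0],d[1],1])
    R=np.asarray(f["R"]); o=-R.T@f["t"]; w=R.T@v
    return o+w*(z-o[2])/w[2]
def bay(p,x,y,z):  # p=(X,Y,yaw)
    c,s=np.cos(p[2]),np.sin(p[2]); return np.array([p[0]+c*x-s*y,p[1]+s*x+c*y,z])
E
python3 - <<'E'
from h import *
f=optics.grab_frame("top")
k=back(f,(464/1.5,268/1.5),45); b=back(f,(482/1.5,230/1.5),55)
print(k,b)
d=k-b; print("yaw",np.arctan2(d[1],d[0])-np.arctan2(62,-62))
s=optics.grab_frame("scene")
print(back(s,(350/1.5,354/1.5),45),back(s,(380/1.5,387/1.5),55))
i=f["img"][100:200,260:360]; cv2.imwrite("pics/crop.png",cv2.resize(i[:,:,::-1],(600,600),interpolation=cv2.INTER_CUBIC))
E
```

```text
[ 567.0059795  -191.22247867   45.        ] [ 647.34777076 -230.1230256    55.        ]
yaw 0.3344798240037177
[ 577.55865361 -196.12641968   45.        ] [ 661.57093916 -230.77997079   55.        ]
```

View pics/crop.png

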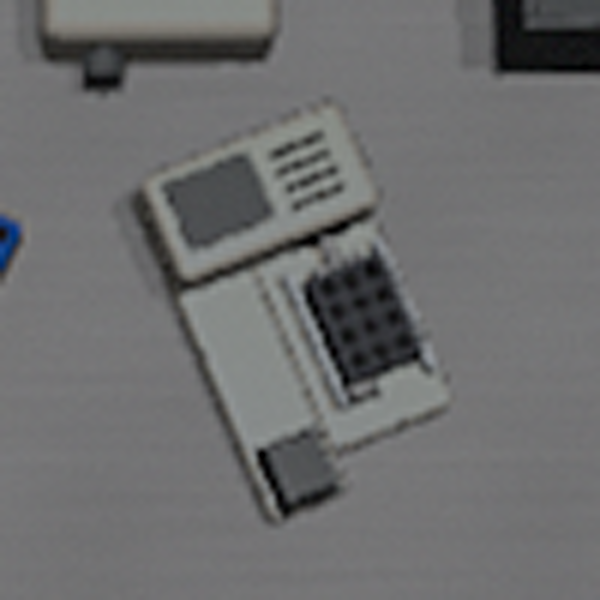

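```bash
python3 - <<'E'
from h import *
w=optics.grab_frame("wrist"); R=ctrl.get_tcp_rot(); c=-w["R"].T@w["t"]
print("cam in tool",np.round(np.array(R).T@(c-ctrl.get_eef_pos()),1)); print(np.round(R,2))
p=(651,-230,0.334)
for s in (1,-1):
    y=np.array([-np.sin(p[2]),np.cos(p[2]),0])*s; z=np.array([0,0,-1.]); O=np.c_[y,np.cross(z,y),z]
    print(s,ctrl.solve_ik(bay(p,-62,31,200),O))
E
```

```text
cam in tool [  -1.   -68.2 -142.2]
[[ 0.25  0.97  0.  ]
 [ 0.97 -0.25  0.  ]
 [ 0.    0.   -1.  ]]
1 [-4.17432554e-01  1.48786831e-01  1.22372446e+00 -4.44089210e-16
  1.76908136e+00 -2.32222888e+00]
-1 [-4.17432554e-01  1.48786831e-01  1.22372446e+00 -4.44089210e-16
  1.76908136e+00  8.19363773e-01]
```

```bash
cat >> h.py <<'E'
def ori(yaw):
    y=-np.array([-np.sin(yaw),np.cos(yaw),0]); z=np.array([0,0,-1.]); return np.c_[y,np.cross(z,y),z]
E
python3 - <<'E'
from h import *
p=(651,-230,0.334)
ctrl.move_pose(bay(p,-62,31,200),ori(p[2]))
claw.grip(50)
print(ctrl.get_t(),ctrl.get_grip_width(),ctrl.get_eef_pos(),ctrl.get_contact_force())
f=optics.grab_frame("wrist"); cv2.imwrite("pics/b.png",cv2.resize(f["img"][:,:,::-1],(768,576),interpolation=cv2.INTER_CUBIC))
for q in ["bay_loaded","block_center","key_loaded_top","bay_loaded_edge"]:
    print(q,[(r["pixel"],round(r["confidence"],2)) for r in finder.mark_of(q,"wrist")][:4])
E
```

```text
5.125 49.933630557619644 [ 582.29059969 -220.98068104  200.02607401] [0.73335065 0.33375185 0.04514526]
bay_loaded [([225.2, 17.6], 0.2)]
block_center [([33.9, 110.4], 0.78), ([117.3, 279.3], 0.59)]
key_loaded_top []
bay_loaded_edge [([172.5, 275.2], 0.73), ([121.2, 280.9], 0.37)]
```

View pics/b.png

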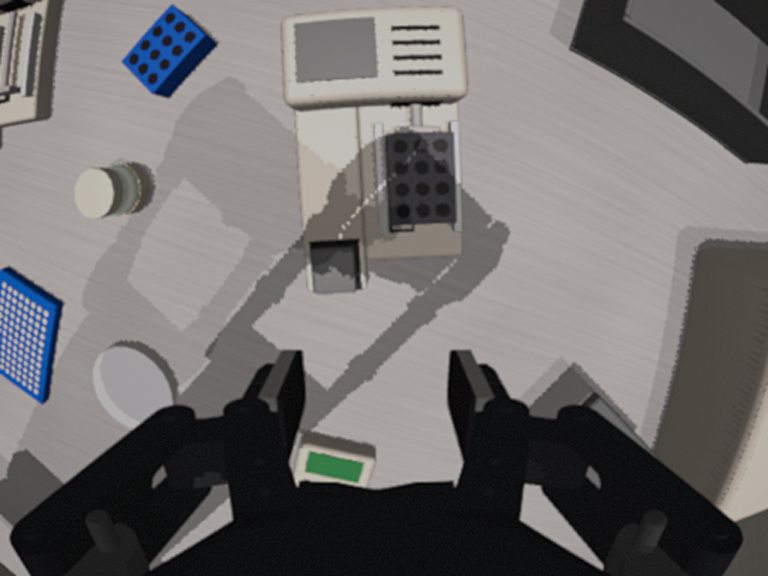

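```bash
python3 - <<'E'
from h import *
f=optics.grab_frame("wrist"); i=f["img"][60:205,185:325]; i=np.clip(i.astype(float)*1.6,0,255).astype(np.uint8)
cv2.imwrite("pics/c.png",cv2.resize(i[:,:,::-1],None,fx=4,fy=4,interpolation=cv2.INTER_CUBIC))
E
```

```text
(no output)
```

View pics/c.png

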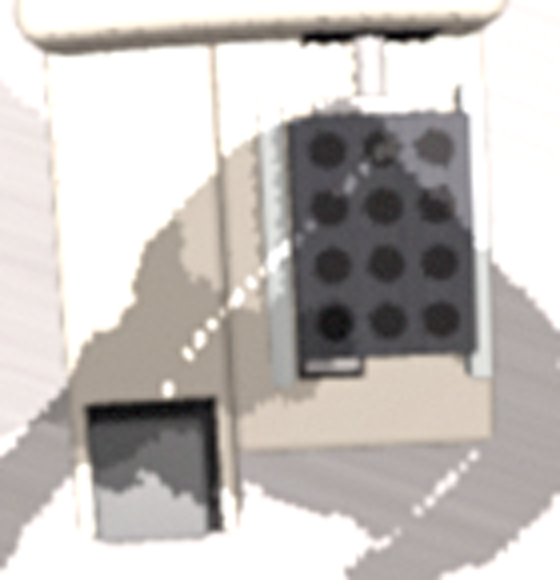

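```bash
python3 - <<'E'
from h import *
from scipy.optimize import least_squares
f=optics.grab_frame("wrist")
C=[((30,22,55),(290,113)),((30,-22,55),(467,115)),((-30,22,55),(302,356)),((-30,-22,55),(473,350)),
((-46,77,45),(92,418)),((-46,47,45),(205,418)),((-78,77,45),(100,538)),((-78,47,45),(208,532)),
((-60,-32,25),(490,438))]
uv=np.array([(185+a/4,60+b/4) for _,(a,b) in C]); L=[l for l,_ in C]
fun=lambda p:(np.array([proj(f,bay(p,*l),True) for l in L])-uv).ravel()
r=least_squares(fun,(651,-230,.334),loss="soft_l1",x_scale=(1,1,.01)); print(r.x); print(r.fun.reshape(-1,2).round(1))
for fr in ["top"]:
    t=optics.grab_frame(fr); print([ (proj(t,bay(r.x,*l))).round(1) for l in [(0,0,55),(-62,62,45),(-60,-32,25)]])
# tool finger visuals: predicted tip
print(ctrl.get_eef_pos(), proj(f,ctrl.get_eef_pos(),True)*1.5)
E
```

```text
[ 6.54100325e+02 -2.29558107e+02  3.75472860e-01]
[[ 0.1 -1.5]
 [ 1.6 -2.7]
 [-0.5 -0.4]
 [ 1.5 -0.2]
 [-1.7  1. ]
 [-0.7 -0.4]
 [-1.4  1.1]
 [ 0.2  1.5]
 [ 1.5  1.4]]
[array([321.1, 151.3]), array([310.4, 176.6]), array([336.1, 166.4])]
[ 582.25381439 -221.06639305  200.02571565] [371.64279814 370.39753585]
```

```bash
python3 - <<'E'
from h import *
p=(654.1,-229.6,0.3755)
ctrl.line_to(bay(p,-62,31,80),v=100,rot=ori(p[2]))
print(ctrl.get_t(),ctrl.get_grip_width(),ctrl.get_eef_pos(),ctrl.get_contact_force())
f=optics.grab_frame("wrist"); i=np.clip(f["img"].astype(float)*1.5,0,255).astype(np.uint8)[0:290,120:400]
cv2.imwrite("pics/d.png",cv2.resize(i[:,:,::-1],None,fx=2.06,fy=2.06,interpolation=cv2.INTER_CUBIC))
for l in [(30,22,55),(30,-22,55),(-30,22,55),(-30,-22,55),(-46,77,45),(-46,47,45),(-78,77,45),(-78,47,45),(-60,-32,25)]:
    print(l,((proj(f,bay(p,*l),True)-(120,0))*2.06).round(0))
E
```

```text
6.875 50.05386292572461 [ 585.54954844 -223.71545655   81.11327867] [-0.55298734  0.09770502 -0.43994087]
(30, 22, 55) [295. 150.]
(30, -22, 55) [453. 158.]
(-30, 22, 55) [294. 366.]
(-30, -22, 55) [445. 367.]
(-46, 77, 45) [114. 410.]
(-46, 47, 45) [210. 410.]
(-78, 77, 45) [122. 504.]
(-78, 47, 45) [213. 505.]
(-60, -32, 25) [442. 432.]
```

View pics/d.png

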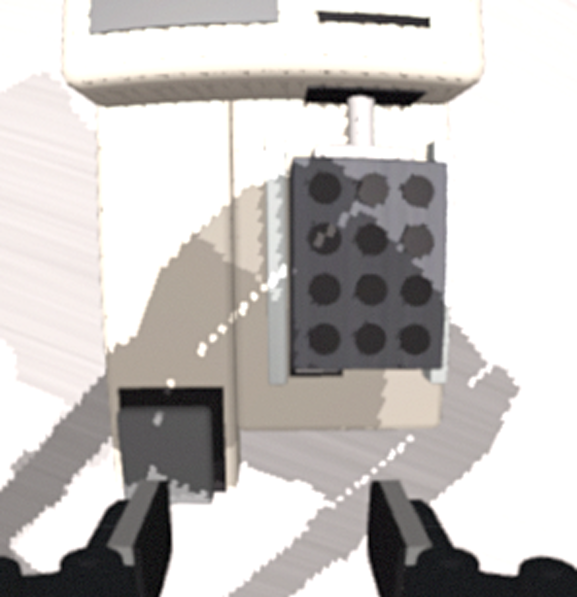

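```bash
python3 - <<'E'
from h import *
p=(654.1,-229.6,0.37)
ctrl.line_to(bay(p,-62,30,58),v=60,rot=ori(p[2]))
ctrl.hold(0.2); print(ctrl.get_eef_pos(),ctrl.get_contact_force())
hit=ctrl.line_to(bay(p,-62,30,34),v=15,max_force=3)
print(hit,ctrl.get_t(),ctrl.get_eef_pos(),ctrl.get_contact_force())
f=optics.grab_frame("wrist"); i=np.clip(f["img"].astype(float)*1.5,0,255).astype(np.uint8)[0:290,120:400]
cv2.imwrite("pics/e.png",cv2.resize(i[:,:,::-1],None,fx=2.06,fy=2.06,interpolation=cv2.INTER_CUBIC))
E
```

```text
[ 585.69661265 -224.16995385   58.50860117] [-0.41214093  0.64197277 -0.3569777 ]
True 8.7083 [ 585.36865683 -224.02598024   41.0652302 ] [ 0.58415065 -1.21133335  2.43281819]
```

View pics/e.png

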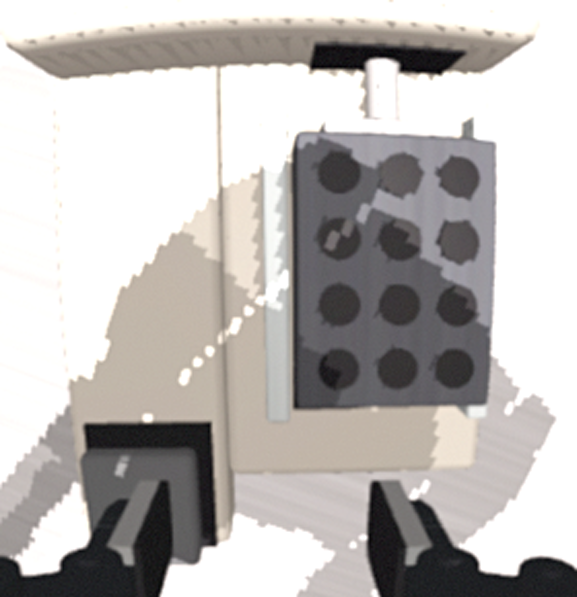

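The left fingertip rests on the key, at about (150,510), and the right one at (395,500) is in the block's path ahead of its front face. Next I press.

```bash
python3 - <<'E'
from h import *
e=np.array(ctrl.get_eef_pos()); p=(654.1,-229.6,0.37); t=bay(p,-62,30,32)
hit=ctrl.line_to(t,v=20,max_force=30)
print(hit,ctrl.get_t(),ctrl.get_eef_pos(),ctrl.get_contact_force(),ctrl.get_grip_width())
f=optics.grab_frame("wrist"); i=np.clip(f["img"].astype(float)*1.5,0,255).astype(np.uint8)[0:290,120:400]
cv2.imwrite("pics/f.png",cv2.resize(i[:,:,::-1],None,fx=2.06,fy=2.06,interpolation=cv2.INTER_CUBIC))
E
```

```text
False 9.325 [ 585.30411699 -224.09561505   32.50436421] [-1.5516692   0.62235022  5.37803138] 49.6677344666978
```

View pics/f.png

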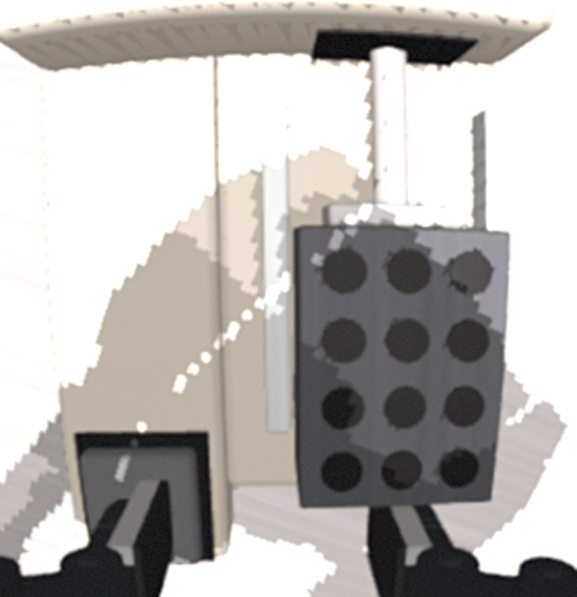

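The block popped out and rests against the right finger, with its front edge at row 505. I check the block's position, tilt and rest.

```bash
python3 - <<'E'
from h import *
ctrl.hold(0.7)
p=(654.1,-229.6,0.37)
f=optics.grab_frame("wrist")
c,s=np.cos(p[2]),np.sin(p[2])
for uv in [(297,228),(508,234),(301,507),(491,500)]:
    w=back(f,(uv[0]/2.06+120,uv[1]/2.06),55,True)-[p[0],p[1],0]; print((c*w[0]+s*w[1]).round(1),(-s*w[0]+c*w[1]).round(1))
F=np.mean([ctrl.get_contact_force() for _ in range(5)],0); print(F, "bay x",c*F[0]+s*F[1],ctrl.get_eef_pos(),ctrl.get_t())
i=np.clip(f["img"].astype(float)*1.5,0,255).astype(np.uint8)[0:290,120:400]
cv2.imwrite("pics/g.png",cv2.resize(i[:,:,::-1],None,fx=2.06,fy=2.06,interpolation=cv2.INTER_CUBIC))
g=optics.grab_frame("scene")["img"][200:300,200:330]; cv2.imwrite("pics/s.png",cv2.resize(g[:,:,::-1],None,fx=5,fy=5,interpolation=cv2.INTER_CUBIC))
E
```

```text
7.5 23.1
8.1 -20.0
-50.9 21.6
-50.3 -21.5
[-1.26003206  0.58174932  5.49557849] bay x -0.9643928158381132 [ 585.28786588 -224.10323816   32.50738105] 10.125
```

View pics/g.png

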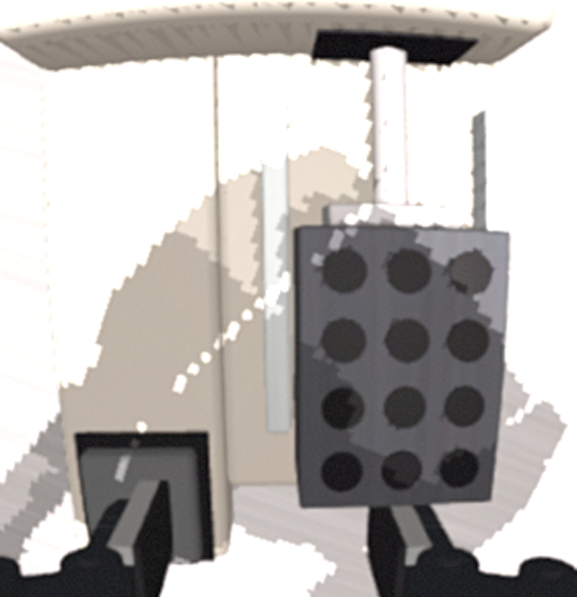

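View pics/s.png

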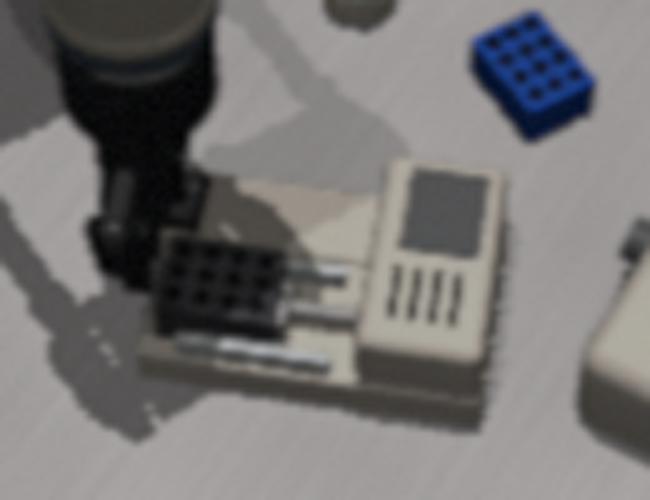

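The block is at rest, level, at bay x of about -21 mm. The wrist reads only about 1 N of lateral force, so I push it back 2 mm against the spring for a firmer bearing.

```bash
python3 - <<'E'
from h import *
p=(654.1,-229.6,0.37); c,s=np.cos(p[2]),np.sin(p[2])
print(ctrl.line_to(bay(p,-59.5,30,32),v=8,max_force=15)); ctrl.hold(0.5)
F=np.mean([ctrl.get_contact_force() for _ in range(5)],0); print(F, "bay x",c*F[0]+s*F[1],ctrl.get_eef_pos(),ctrl.get_t())
f=optics.grab_frame("wrist")
i=np.clip(f["img"].astype(float)*1.5,0,255).astype(np.uint8)[0:290,120:400]
cv2.imwrite("pics/k.png",cv2.resize(i[:,:,::-1],None,fx=2.06,fy=2.06,interpolation=cv2.INTER_CUBIC))
E
```

```text
False
[-8.57466281 -1.18549905  7.30229276] bay x -8.42308736762082 [ 586.10503121 -223.93311718   32.38138051] 11.1417
```

View pics/k.png

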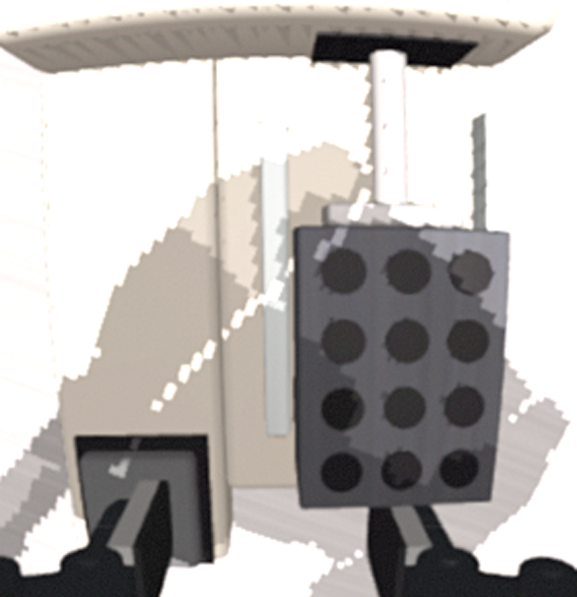

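```bash
python3 - <<'E'
from h import *
ctrl.hold(0.3)
print(ctrl.get_contact_force(),ctrl.get_eef_pos(),ctrl.get_t()); job.sign_off()
E
```

```text
[-7.34644615 -0.5114865   7.25209659] [ 586.09205537 -223.9202438    32.37003981] 11.4917
the job is handed in; nothing more can be done
```

I pressed the loaded bay's ejector key with one finger and caught the block against the other. I handed in at about 11.5 s of the 32 s allowed, with both fingers still holding; the hand-in gave no verdict.

**Block:** it sits at bay x of about -21 mm and looks level on the ledge. Nothing moved between my last pictures of it.

**Key:** it is about 8.5 mm down, from the tool's travel since first touching it, with about 7 N upward at the wrist.

**Bearing on the block:** right after the catch the wrist showed only about 1 N sideways. I then pushed about 1 mm further against the pusher, and it rose to about 8 N. I can't separate the force on the block from sideways friction on the key.

**Disagreement:** the top camera put the bay about 5 mm off from the wrist camera. I used the wrist fit, and both the key touch and the catch came where it predicted.

**Left alone:** I planned nothing near the empty bay, the blue look-alike or the bystanders, but I did not re-measure their positions at the end.

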